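# Stand the slumped filter carton back up and push it home in its row

### The job

One carton of filter papers has slumped sideways against the squat steel canister on the oak tray. Stand it back up by pushing its top over towards the other two cartons, then push its front gently until its back is square and flush against the tray's back ledge, in line with its neighbours. Only push it with the fingers, do not lift it off the tray or crush it, and leave everything else where it stands.

Things in the scene. Friction and masses are not known exactly. Their poses are not given: they have to be found in the camera images.
- carton: The slumped kraft carton: 110 deep (own x) x 60 wide (own y) x 150 tall (own z), 0.28 kg, loose. Origin: centre of its underside. Its front (60 wide, x = -55 mm) looks to the robot. At the start it leans about 0.58 rad to its own +y: the lower edge at y = +30 mm rests on the tray, the side face at y = +30 mm lies on the canister rim, and its upper part overhangs the canister. Friction about 0.6.
- foot_front_left (a point): Corner of the slumped carton's underside, at its own x = -55 mm, y = +30 mm. The carton pivots on the edge from here to foot_back_left; on the way up, below about 0.38 rad of lean, it falls onto its base by itself.
- foot_front_right (a point): Corner of the slumped carton's underside, at its own x = -55 mm, y = -30 mm.
- foot_back_left (a point): Corner of the slumped carton's underside, at its own x = +55 mm, y = +30 mm.
- foot_back_right (a point): Corner of the slumped carton's underside, at its own x = +55 mm, y = -30 mm.
- tray: Oak tray, fixed, 220 (x) x 420 (y) mm. Origin on the counter under its centre; x points away from the robot, y to the left along the row. Floor 10 mm thick (things on it stand at z = 10 mm). Back ledge along the whole far side: face at x = +96 mm, top at z = 55 mm. End cheek at the right (-y) end: inner face y = -196 mm, top z = 100 mm. Front and left are open.
- carton_end: Upright carton like the slumped one, loose, at the right end of the row between the cheek and carton_next, its back on the ledge. Origin at the centre of its underside.
- carton_next: Upright carton like the slumped one, loose, next to carton_end, its back on the ledge; its left side is the end of the standing row. Origin at the centre of its underside. Once stood up, the slumped carton has a gap of roughly 15 to 40 mm to it.
- canister: Closed steel canister with flat lid, 84 diameter x 80 tall, 0.95 kg, loose on the tray to the left of the slumped carton, which it holds up. Its rim is about 52 mm to the left of the edge on which the carton rests. Origin: centre of its underside.
- pitcher: Steel milk pitcher, 76 diameter x 95 tall, handle at its own +y reaching 66 mm from the axis, loose on the counter to the left of the tray. Origin at the centre of its underside.
- dosing_cup: Open steel dosing cup, 58 diameter x 58 tall, loose on the tray in front of the standing cartons. Origin at the centre of its underside.
- cup: White mug, 76 diameter x 62 tall, handle at its own +y, loose on the counter to the right of the tray. Origin at the centre of its underside.
- tamper: Coffee tamper, steel foot 58 diameter, wooden handle up, 86 tall, loose on the counter to the right of the tray, beyond the mug. Origin at the centre of its underside.
There are look-alikes about, which are no part of the job. What is shaped like the tamper but yellow is not meant.

How it is judged:
At the end, for the whole second after the job is handed in: Carton upright on the tray floor (within 0.05 rad), both back feet within 6 mm of the ledge face, its centre between 60 mm right and 30 mm left of the tray's middle, at rest; other cartons upright and moved under 12 mm, canister under 15 mm, pitcher, dosing cup, mug and tamper under 20 mm (angle between carton's own z axis and vertical below 0.05 rad and x of each of foot_back_left, foot_back_right in the frame of tray above 0.09 m and y of carton in the frame of tray between -0.06 and 0.03 m and z of carton in the frame of tray below 0.014 m and linear speed of carton below 0.01 m/s and distance of each of carton_end, carton_next from where it was at the start of the episode below 0.012 m and distance of canister from where it was at the start of the episode below 0.015 m and distance of each of pitcher, dosing_cup, cup, tamper from where it was at the start of the episode below 0.02 m and angle between each of carton_end, carton_next, canister, pitcher, dosing_cup, cup, tamper's own z axis and vertical below 0.06 rad); the robot touches nothing.
It fails at once if the carton is lifted clear of the tray (all four feet more than 8 mm above its floor) (height (world z) of each of foot_front_left, foot_front_right, foot_back_left, foot_back_right above 0.018 m).
It fails at once if the carton is knocked flat (angle between carton's own z axis and vertical above 1 rad).
It fails at once if the carton is crushed: the fingers press it with more than 40 N (contact force between the fingers and carton above 40 N).
It fails at once if one of the other cartons is shifted by more than 12 mm or tipped (distance of any of carton_end, carton_next from where it was at the start of the episode above 0.012 m or angle between any of carton_end, carton_next's own z axis and vertical above 0.3 rad).
It fails at once if the canister is shifted by more than 15 mm, or the pitcher, dosing cup, mug or tamper by more than 20 mm (distance of canister from where it was at the start of the episode above 0.015 m or distance of any of pitcher, dosing_cup, cup, tamper from where it was at the start of the episode above 0.02 m).
It also fails if it takes over 51 s, if anything falls off the work surface, if the arm or the gripper's body presses on something with over 40 N, if the wrist force passes 120 N, or if a joint passes its speed limit or range.

### The arm

A 6-joint arm with a two-finger parallel gripper is mounted at the origin on the work surface. World frame = base frame: x ahead of the robot, y to its left, z up, the work surface at z = 0. Lengths are in m, angles in rad, forces in N, time in s.
With the tool pointing down it reaches from about 0.2 to 0.875 m from the base axis. Payload 3.4 kg.
Tool frame: the origin (TCP) lies at the very end of the fingers, on their centre line; the grasp point (between the pads) lies manip.grasp_offset behind it (manip.grasp_offset is the distance from the TCP to the grasp point, in m); z points along the fingers, y is the direction in which the jaws open and shut (so a half turn about z gives the same grasp; the last joint's range is limited). The gripper opens to 94 mm and grips with 3 to 60 N. Pads are 16 mm wide; open, the fingers measure 119 mm over their backs; the gripper's body (75 mm by 177 mm) begins 78 mm behind the grasp point.
Start: joints at [1.077, 0.276, 1.505, -0, 1.361, -0.121], TCP at [0.209, 0.536, 0.168] pointing down, gripper open.
Joint ranges: [-2.89, 2.89], [-0.75, 2.08], [0.22, 2.7], [-1.18, 4.32], [0.11, 2.71], [-2.7, 2.7]. Speed limits (rad/s): [2.57, 2.57, 3.14, 3.14, 3.14, 3.14].

### API

Orientations are given as a 3x3 rotation matrix whose columns are the frame's x, y, z axes.
In Python, from bench import manip gives the robot as it stands. The module is installed in compiled form; this text tells all that it offers.
- The arm moves only by the tool arm_command, never from a script. Its argument "moves" is text: rows parted by semicolons, each of 5 numbers parted by spaces: the shift along the tool's x, y, z in cm, then the turn about the tool's z in rad, then the opening, from 0 (shut) to 1 (fully open). A call has 1 to 8 rows; each row shifts and turns the commanded pose from where the row before left it, along the tool's axes as they then stand; what a row does not reach is not made up. A row lasts 1/8 s, in which the tool goes at most 62.5 mm and 10.7 degrees, less where a joint would pass 70% of its speed; a pose out of reach is approached as far as the arm can. A call is refused whole if a number of a shift passes 6.25 or a number of a turn 0.188, either way. A call with a gripper value outside its range is refused whole. The fingers move at their own pace and stop on an object; the grip force is fixed at half the most. Time passes only in rows, so rows that do not move let the fingers close. It gives the time, the measured TCP pose, the force and the opening at its end, in the units of the state.
- manip.get_state(): the state, without advancing time (a new reading comes with each control period).
- manip.capture(name): name is "scene" or "top" or "wrist"; returns a dict with "frame" (480x640x3 uint8, red, green, blue), "range_z" (480x640 float32, m along the optical axis (not along the pixel's ray), 0 where there is no reading), "fx", "fy", "cx", "cy" (pixels), "pose" (4x4, takes a point from camera to world coordinates). Camera axes: x right, y up, looking along -z (the intrinsics and any distortion apply to the point x, -y, -z); pixel columns grow to the right and rows downward; lengths in m; the calibration is good to about 2 mm. A picture is of the moment at which its call begins.
- manip.sign_off(): hands the job in, once; it reports no verdict.
The state is a dict: "t": time; "q": joint angles; "joint_velocities": joint speeds; "tau": joint torques, N m; "tcp_pos": TCP position; "ee_rot": TCP orientation; "force": force on the tool from outside, world axes, zero at the start; "torque": the same for the moment, N m; "finger_gap": finger opening in m.
Only numpy, scipy, OpenCV 4.12 (cv2) and the standard library are available. Lean on these libraries where they do the work, as an engineer would, in place of code of your own. Each camera call takes 0.05 s, during which the arm holds its last target. There are 200 camera calls.

## Working session

There is one attempt and no reset: what is moved stays moved. The work goes in short steps, Python scripts to look and compute and a tool call to move; the robot and the scene stay as the last step left them, time stands still between calls to the robot, and variables do not carry over. Pictures are saved under pics/ and viewed, about 8 in all and at most 12, crops included, and the job is handed in when it is done.

Besides the shell and the picture viewer there is one more tool, called as name(argument=value, ...), one argument or row to a line, values as JSON. arm_command: Moves the arm, as the interface text tells. Its arguments: {"type":"object","properties":{"moves":{"type":"string"}},"required":["moves"]}

```bash
mkdir -p pics
cat > h.py <<'E'
import numpy as np, cv2
from bench import manip
def cap(n,fn=None):
    c=manip.capture(n)
    if fn: cv2.imwrite('pics/'+fn,c['frame'][:,:,::-1])
    return c
def cloud(c):
    z=c['range_z'];v,u=np.mgrid[:480,:640]
    p=np.stack([(u-c['cx'])/c['fx']*z,-(v-c['cy'])/c['fy']*z,-z,np.ones_like(z)],-1)@c['pose'].T
    p=p[...,:3].copy();p[z==0]=np.nan
    return p
E
python3 - <<'E'
from h import *
for n in('scene','top'):
    c=cap(n,n+'1.png');np.save(n+'1.npy',cloud(c));print(n,c['pose'].round(3).tolist(),c['fx'])
s=manip.get_state();print(s['tcp_pos'],s['ee_rot'],s['t'],manip.grasp_offset,s['finger_gap'])
E
```

```text
scene [[-0.681, -0.411, 0.605, 1.423], [0.732, -0.37, 0.573, 0.792], [-0.012, 0.833, 0.553, 0.839], [0.0, 0.0, 0.0, 1.0]] 590.4911994455222
top [[-0.004, 0.995, -0.1, 0.49], [-1.0, -0.005, -0.012, 0.006], [-0.012, 0.1, 0.995, 1.085], [0.0, 0.0, 0.0, 1.0]] 538.0527954260215
[0.20919032 0.53500421 0.16680257] [[-9.31310089e-01  3.64226550e-01 -7.33102075e-04]
 [ 3.64227253e-01  9.31308996e-01 -1.43601845e-03]
 [ 1.59708511e-04 -1.60439423e-03 -9.99998700e-01]] 0.1 0.0188 0.09415816298928036
```

View pics/scene1.png

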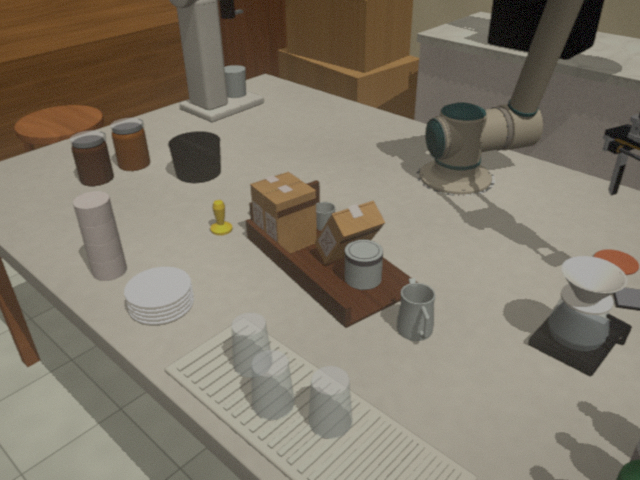

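View pics/top1.png

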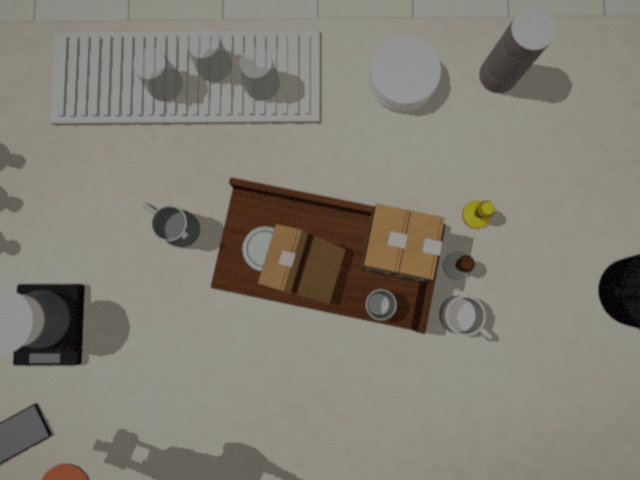

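Run:
```python
from h import *
im=cv2.imread('pics/top1.png')[170:345,200:460]
cv2.imwrite('pics/crop1.png',cv2.resize(im,None,fx=3,fy=3,interpolation=cv2.INTER_CUBIC))
P=np.load('top1.npy')
for v,u in [(260,263),(258,284),(234,280),(230,303),(288,262),(291,291),(243,346),(302,331),(270,310),(250,330),(285,320),(265,340),(182,235),(186,260),(205,365),(288,215),(326,420),(330,300),(305,300),(240,390),(210,372),(264,366),(303,381),(250,230),(200,300)]: print((u,v),P[v,u].round(3))
```

```text
(263, 260) [0.559 0.127 0.089]
(284, 258) [0.558 0.082 0.158]
(280, 234) [0.601 0.09  0.147]
(303, 230) [0.606 0.049 0.162]
(262, 288) [0.509 0.138 0.01 ]
(291, 291) [0.501 0.07  0.152]
(346, 243) [ 0.598 -0.03   0.011]
(331, 302) [0.48  0.    0.007]
(310, 270) [0.539 0.038 0.121]
(330, 250) [0.578 0.002 0.084]
(320, 285) [0.512 0.021 0.086]
(340, 265) [ 0.552 -0.017  0.045]
(235, 182) [0.714 0.187 0.054]
(260, 186) [0.705 0.137 0.058]
(365, 205) [ 0.667 -0.066  0.058]
(215, 288) [0.509 0.231 0.011]
(420, 326) [ 0.437 -0.16   0.099]
(300, 330) [ 0.425  0.063 -0.004]
(300, 305) [0.475 0.062 0.01 ]
(390, 240) [ 0.588 -0.101  0.161]
(372, 210) [ 0.658 -0.08   0.054]
(366, 264) [ 0.546 -0.059  0.163]
(381, 303) [ 0.478 -0.098  0.016]
(230, 250) [0.585 0.203 0.01 ]
(300, 200) [0.684 0.061 0.021]
```

View pics/crop1.png

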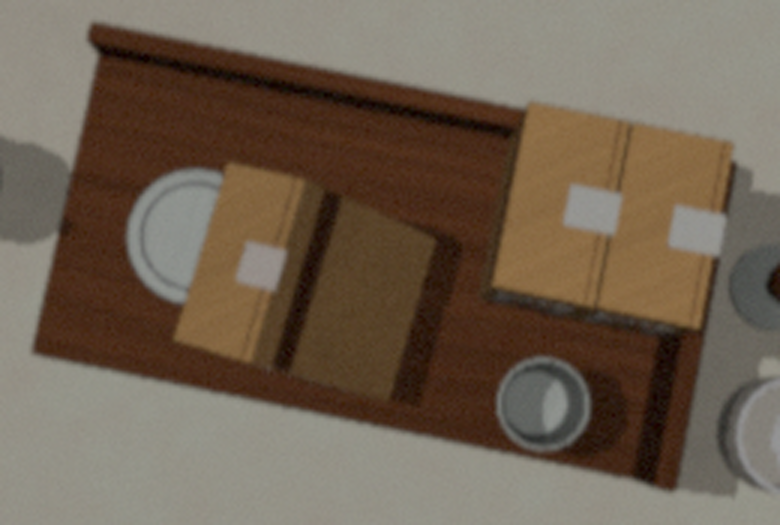

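```bash
cat >> h.py <<'E'
from scipy.optimize import least_squares
def tray_fit(P):
    q=P.reshape(-1,3);q=q[np.isfinite(q).all(1)]
    n=q[(q[:,2]>.15)&(q[:,2]<.17)&(q[:,1]<-.04)&(q[:,1]>-.22)&(q[:,0]>.45)&(q[:,0]<.72)]
    r=cv2.minAreaRect(n[:,:2].astype(np.float32)*1000);return r,cv2.boxPoints(r)/1000
def boxsdf(q,p):  # p: pivot-edge centre x,y, yaw, lean ; own frame about centre underside
    x,y,yaw,l=p
    c,s=np.cos(yaw),np.sin(yaw)
    d=q-[x,y,.01]
    a=d[:,0]*c+d[:,1]*s; b=-d[:,0]*s+d[:,1]*c; z=d[:,2]
    by=b*np.cos(l)-z*np.sin(l); bz=b*np.sin(l)+z*np.cos(l)
    w=np.abs(np.stack([a,by+.03,bz-.075],1))-[.055,.03,.075]
    return np.linalg.norm(np.maximum(w,0),axis=1)+np.minimum(w.max(1),0)
def box_fit(q,p0):
    r=least_squares(lambda p:boxsdf(q,p),p0,loss='soft_l1',f_scale=.003);return r
E
python3 - <<'E'
from h import *
P=np.load('top1.npy')
r,b=tray_fit(P);print(r,b.round(3).tolist())
q=P[225:310,250:350].reshape(-1,3);q=q[np.isfinite(q).all(1)]
m=(q[:,2]>.11)|((q[:,2]>.03)&(q[:,1]<.06))
q=q[m&(q[:,1]>-.035)]
f=box_fit(q,[.54,.02,-.17,.58]);print(len(q),f.x.round(3),np.sqrt(np.mean(f.fun**2)))
# tray edges: ledge top points
e=P[170:260,225:360].reshape(-1,3);
k=P.reshape(-1,3)
for lo,hi,nm in((.045,.065,'ledge'),):
    w=e[(e[:,2]>lo)&(e[:,2]<hi)&(e[:,0]>.64)]; R=cv2.minAreaRect(w[:,:2].astype(np.float32)*1000);print(nm,len(w),R,cv2.boxPoints(R).round(0).tolist())
# canister lid and cup
w=k[(k[:,2]>.08)&(k[:,2]<.1)&(k[:,1]>.085)&(k[:,1]<.2)&(k[:,0]>.48)&(k[:,0]<.65)]
print(cv2.minEnclosingCircle(w[:,:2].astype(np.float32)*1000),w.min(0),w.max(0))
w=k[(k[:,2]>.055)&(k[:,2]<.075)&(k[:,1]>-.15)&(k[:,1]<-.05)&(k[:,0]<.52)&(k[:,0]>.43)]
print('dose',w.min(0),w.max(0))
E
```

```text
((586.4087524414062, -127.24040222167969), (124.5981674194336, 110.69099426269531), 77.94774627685547) [[0.5189999938011169, -0.1770000010728836], [0.628000020980835, -0.20000000298023224], [0.6539999842643738, -0.07800000160932541], [0.5450000166893005, -0.054999999701976776]]
4557 [ 0.545  0.036 -0.292  0.578] 0.0012871482617710052
ledge 1049 ((692.1373291015625, 70.96437072753906), (260.34619140625, 15.195403099060059), 78.10015869140625) [[658.0, -55.0], [673.0, -58.0], [726.0, 197.0], [712.0, 200.0]]
((581.80859375, 124.2652359008789), 42.24750518798828) [0.5404581  0.10792476 0.08529944] [0.62316372 0.16583767 0.09694749]
dose [ 0.4489035  -0.11950336  0.05510786] [ 0.50486075 -0.06492719  0.07341571]
```

Candidates: the slumped carton has its top at (284,258) and its side at (321,269). The standing cartons are at (398,240) and (432,247), and the yellow tamper look-alike at (478,213). The crop confirms that the single leaning carton, lying over the canister at (262,248), is the target. The box fit gives a lean of 0.578 and a residual of 1.3 mm, and the canister rim gap comes out at 52 mm, so it's consistent with the description.

arm_command(
  moves="0 0 -4 0 0; -4.85 -2.23 0 0 0; -4.85 -2.23 0 0 0; -4.85 -2.23 0 0 0; -4.85 -2.23 0 0 0; -4.85 -2.23 0 0 0; -4.85 -2.23 0 0 0; -4.85 -2.23 0 0 0",
)

```text
t: 1.1
tcp_pos: [0.4696, 0.2651, 0.2072]
ee_rot: [[-0.931, 0.364, -0.001], [0.364, 0.931, 0.0], [0.0, -0.0, -1.0]]
force: [0.4, 0.7, -0.1]
finger_gap: 0.017
```

arm_command(
  moves="-4.85 -2.23 0 0 0; -4.85 -2.23 0 0 0; -4.85 -2.23 0 -0.08 0; 0 0 0 0 0; 0 0 0 0 0",
)

```text
t: 1.72
tcp_pos: [0.5791, 0.1515, 0.207]
ee_rot: [[-0.957, 0.29, -0.002], [0.29, 0.957, 0.001], [0.002, 0.0, -1.0]]
force: [-0.2, -0.0, 0.6]
finger_gap: 0.0004
```

Run:
```python
from h import *
cap('wrist','w1.png')
c=cap('scene');im=c['frame'][120:330,240:480,::-1];cv2.imwrite('pics/s2.png',cv2.resize(im,None,fx=3,fy=2.85,interpolation=cv2.INTER_CUBIC))
s=manip.get_state();t=s['tcp_pos'];print(t,s['ee_rot'].round(3).tolist(),s['finger_gap'])
d=t[:2]-[.545,.036];print(d@[.958,-.288],d@[.288,.958])
```

```text
[0.57879713 0.15225803 0.20754177] [[-0.958, 0.288, -0.001], [0.288, 0.958, 0.001], [0.001, 0.0, -1.0]] 0.000470824915678629
-0.0011046659845259515 0.12110876902295288
```

View pics/s2.png

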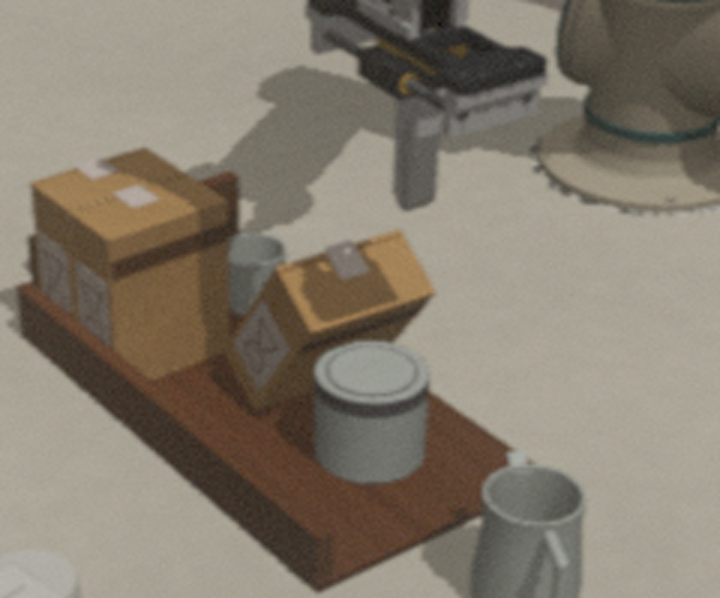

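The shut fingers hang at (415,200), above and to the left of the carton's top edge, with nothing in the way. Next they go down beside that edge, staying above the canister lid.

arm_command(
  moves="0 0 4 0 0; 0 0 4 0 0; 0 0 1.5 0 0; 0 0 0 0 0; 0 -1 0 0 0; 0 -0.8 0 0 0; 0 -0.4 0 0 0; 0 -0.4 0 0 0",
)

```text
t: 2.82
tcp_pos: [0.5726, 0.1258, 0.1131]
ee_rot: [[-0.957, 0.289, 0.001], [0.289, 0.957, 0.0], [-0.001, 0.001, -1.0]]
force: [0.6, -0.4, 0.2]
finger_gap: 0.0003
```

arm_command(
  moves="0 -0.4 0 0 0; 0 -0.4 0 0 0; 0 -0.4 0 0 0; 0 -0.4 0 0 0; 0 -0.3 0 0 0; 0 -0.3 0 0 0; 0 0 0 0 0",
)

```text
t: 3.7
tcp_pos: [0.566, 0.1051, 0.1126]
ee_rot: [[-0.957, 0.289, -0.0], [0.289, 0.957, 0.0], [0.0, 0.0, -1.0]]
force: [-1.0, 0.2, -0.2]
finger_gap: 0.0003
```

```bash
cat >> h.py <<'E'
def carton_pts(P,ymin=-.05,ymax=.11,zlo=.02):
    q=P.reshape(-1,3);q=q[np.isfinite(q).all(1)]
    return q
def mid(fn):
    c=cap('scene');im=c['frame'][120:330,240:480,::-1];cv2.imwrite('pics/'+fn,cv2.resize(im,None,fx=3,fy=2.85,interpolation=cv2.INTER_CUBIC));return c
E
python3 - <<'E'
from h import *
mid('s3.png');print(manip.get_state()['force'])
E
```

```text
[0.2551296  0.18250735 1.00039039]
```

View pics/s3.png

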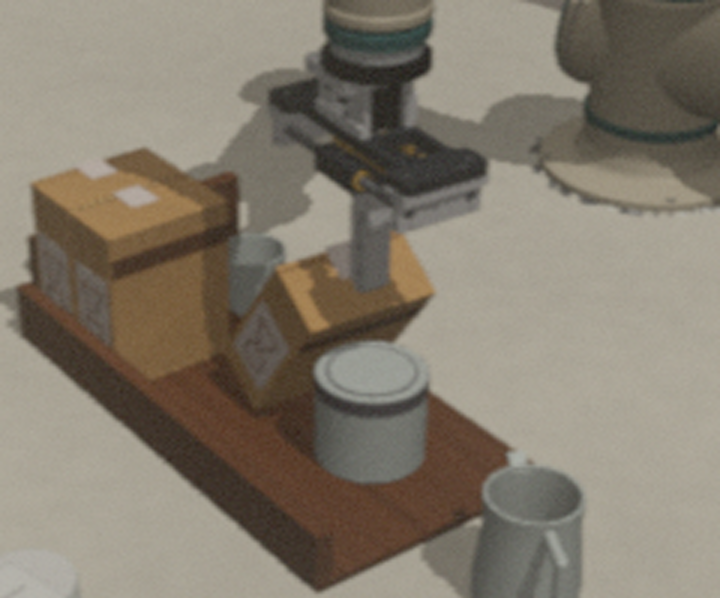

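Run:
```python
from h import *
c=cap('scene');M=np.linalg.inv(c['pose'])
def pr(p):
    a=M@np.append(p,1);u=c['cx']+c['fx']*a[0]/-a[2];v=c['cy']+c['fy']*a[1]/a[2];return ((u-240)*3).round(),((v-120)*2.85).round(),-a[2]
print('tcp',pr([.566,.1051,.1126]))
cx,cy=np.array([.958,-.288,0]),np.array([.288,.958,0]);e=np.array([.545,.036,.01])
for a in(-.055,.055):
    print(a,'TL',pr(e+a*cx+.082*cy+[0,0,.1257]),'TR',pr(e+a*cx+.032*cy+[0,0,.158]))
P=cloud(c)
for u,v in((372,285),(372,240),(345,290),(420,270),(330,320),(425,290),(300,270),(370,360),(370,400)):
    uu,vv=int(240+u/3),int(120+v/2.85);print((u,v),P[vv,uu].round(3))
```

```text
tcp (np.float64(366.0), np.float64(331.0), np.float64(1.3135179778689632))
-0.055 TL (np.float64(437.0), np.float64(292.0), np.float64(1.3165818156118378)) TR (np.float64(400.0), np.float64(228.0), np.float64(1.3348721049930834))
0.055 TL (np.float64(311.0), np.float64(332.0), np.float64(1.2709188737575001)) TR (np.float64(275.0), np.float64(266.0), np.float64(1.2892091631387457))
(372, 285) [0.575 0.116 0.163]
(372, 240) [0.579 0.118 0.205]
(345, 290) [0.577 0.093 0.152]
(420, 270) [0.517 0.115 0.151]
(330, 320) [0.602 0.1   0.139]
(425, 290) [0.523 0.123 0.139]
(300, 270) [0.591 0.061 0.163]
(370, 360) [0.573 0.114 0.093]
(370, 400) [0.614 0.148 0.093]
```

Run:
```python
from h import *
c=cap('scene');M=np.linalg.inv(c['pose'])
def pr(p):
    a=M@np.append(p,1);u=c['cx']+c['fx']*a[0]/-a[2];v=c['cy']+c['fy']*a[1]/a[2];return ((u-240)*3).round(),((v-120)*2.85).round()
print(pr([.5788,.1523,.2075]),pr([.5788,.1523,.2275]))
print(manip.get_state()['force'],manip.get_state()['tcp_pos'])
P=cloud(c)
for v in range(262,345,6): print(v,P[int(120+v/2.85),int(240+372/3)].round(3))
im=c['frame'][195:245,335:395,::-1];cv2.imwrite('pics/s4.png',cv2.resize(im,None,fx=12,fy=12,interpolation=cv2.INTER_CUBIC))
P=cloud(cap('top'));q=P[225:310,250:350].reshape(-1,3);q=q[np.isfinite(q).all(1)]
q=q[(q[:,2]>.03)&(q[:,2]<.12)&(q[:,1]<.05)&(q[:,1]>-.035)]
f=box_fit(q,[.54,.02,-.29,.58]);print(len(q),f.x.round(3),np.sqrt(np.mean(f.fun**2)))
```

```text
(np.float64(411.0), np.float64(253.0)) (np.float64(412.0), np.float64(229.0))
[0.31535131 0.12818872 0.56792592] [0.5661264  0.10532665 0.11261335]
262 [0.577 0.117 0.187]
268 [0.575 0.115 0.178]
274 [0.577 0.117 0.174]
280 [0.573 0.114 0.166]
286 [0.577 0.118 0.165]
292 [0.561 0.105 0.147]
298 [0.563 0.107 0.143]
304 [0.566 0.109 0.141]
310 [0.57  0.113 0.139]
316 [0.567 0.11  0.131]
322 [0.562 0.106 0.122]
328 [0.554 0.101 0.108]
334 [0.544 0.093 0.094]
340 [0.535 0.086 0.081]
1378 [ 0.545  0.036 -0.292  0.583] 0.0009814157146867655
```

View pics/s4.png

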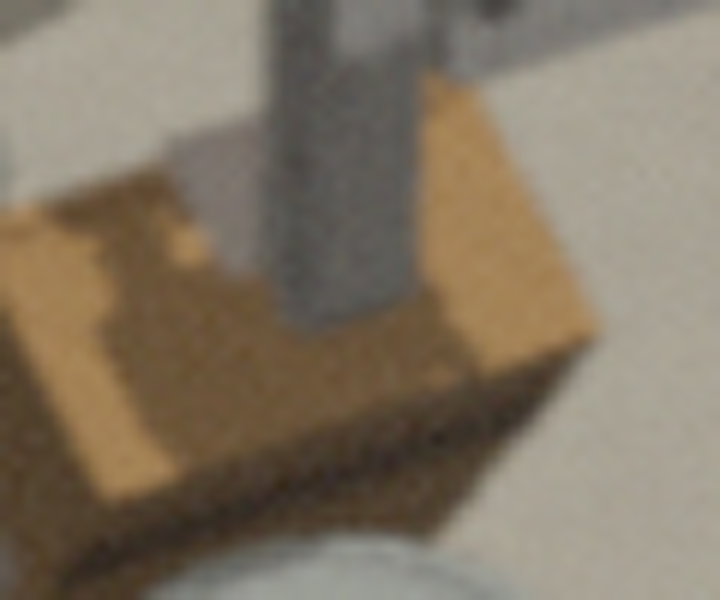

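The finger end sits at about z = 0.155, well above the reported TCP height of 0.113, so it's over the carton's top face without touching it, and the carton hasn't moved. I'll back off and measure the offset.

arm_command(
  moves="0 2.5 0 0 0; 0 2.5 0 0 0; 0 0 0 0 0; 0 0 0 0 0",
)

```text
t: 4.4
tcp_pos: [0.5801, 0.1526, 0.1124]
ee_rot: [[-0.958, 0.288, -0.001], [0.288, 0.958, -0.001], [0.0, -0.001, -1.0]]
force: [0.2, -0.8, -0.1]
finger_gap: 0.0007
```

Run:
```python
from h import *
s=manip.get_state();t=s['tcp_pos'];print(t)
c=cap('scene');P=cloud(c);q=P.reshape(-1,3);q=q[np.isfinite(q).all(1)]
w=q[(np.hypot(q[:,0]-t[0],q[:,1]-t[1])<.025)&(q[:,2]>.1)]
h,e=np.histogram(w[:,2],bins=np.arange(.1,.26,.005));print(list(zip(e.round(3),h)))
w=w[w[:,2]<.2];print(np.percentile(w,[2,50,98],axis=0).round(3))
```

```text
[0.58008226 0.15260894 0.112389  ]
[(np.float64(0.1), np.int64(0)), (np.float64(0.105), np.int64(0)), (np.float64(0.11), np.int64(0)), (np.float64(0.115), np.int64(0)), (np.float64(0.12), np.int64(0)), (np.float64(0.125), np.int64(0)), (np.float64(0.13), np.int64(0)), (np.float64(0.135), np.int64(0)), (np.float64(0.14), np.int64(0)), (np.float64(0.145), np.int64(0)), (np.float64(0.15), np.int64(5)), (np.float64(0.155), np.int64(11)), (np.float64(0.16), np.int64(23)), (np.float64(0.165), np.int64(26)), (np.float64(0.17), np.int64(29)), (np.float64(0.175), np.int64(31)), (np.float64(0.18), np.int64(25)), (np.float64(0.185), np.int64(32)), (np.float64(0.19), np.int64(27)), (np.float64(0.195), np.int64(30)), (np.float64(0.2), np.int64(30)), (np.float64(0.205), np.int64(31)), (np.float64(0.21), np.int64(27)), (np.float64(0.215), np.int64(27)), (np.float64(0.22), np.int64(30)), (np.float64(0.225), np.int64(31)), (np.float64(0.23), np.int64(25)), (np.float64(0.235), np.int64(14)), (np.float64(0.24), np.int64(4)), (np.float64(0.245), np.int64(2)), (np.float64(0.25), np.int64(4))]
[[0.576 0.139 0.155]
 [0.589 0.16  0.179]
 [0.595 0.168 0.199]]
```

arm_command(
  moves="0 0 1.5 0 0; 0 0 1.5 0 0; 0 0 0.9 0 0; 0 0 0 0 0; 0 0 0 0 0",
)

```text
t: 5.08
tcp_pos: [0.5808, 0.1531, 0.0737]
ee_rot: [[-0.957, 0.289, 0.0], [0.289, 0.957, 0.0], [-0.0, 0.0, -1.0]]
force: [-0.2, 0.4, 0.2]
finger_gap: 0.0006
```

```bash
cat >> h.py <<'E'
def tip():
    s=manip.get_state();t=s['tcp_pos'];P=cloud(cap('scene'));q=P.reshape(-1,3);q=q[np.isfinite(q).all(1)]
    w=q[(np.hypot(q[:,0]-t[0],q[:,1]-t[1])<.025)&(q[:,2]>t[2]+.025)&(q[:,2]<t[2]+.1)]
    print('tcp',t.round(4),'tip z',np.percentile(w[:,2],[0,1,3]).round(4),np.median(w,axis=0).round(3),s['force'].round(2))
E
python3 -c "
from h import *
tip()"
```

```text
tcp [0.5808 0.1531 0.0737] tip z [0.1142 0.1154 0.1193] [0.59  0.162 0.148] [-0.24  0.43  0.21]
```

arm_command(
  moves="0 -1 0 0 0; 0 -1 0 0 0; 0 -0.8 0 0 0; 0 -0.4 0 0 0; 0 -0.4 0 0 0; 0 -0.3 0 0 0; 0 0 0 0 0",
)

```text
t: 6.0
tcp_pos: [0.5691, 0.1156, 0.0734]
ee_rot: [[-0.957, 0.289, -0.0], [0.289, 0.957, -0.0], [0.0, -0.0, -1.0]]
force: [-0.1, -0.3, -0.2]
finger_gap: 0.0007
```

```bash
cat >> h.py <<'E'
def pose(guess=(.545,.036,-.29,.5)):
    P=cloud(cap('top'));q=P[200:320,240:380].reshape(-1,3);q=q[np.isfinite(q).all(1)]
    best=None
    for l in np.arange(0,.65,.08):
        p=np.array([*guess[:3],l]);
        for k in range(3):
            d=np.abs(boxsdf(q,p));f=box_fit(q[(d<.015)&(q[:,2]>.03)],p);p=f.x
        n=(np.abs(boxsdf(q,p))[q[:,2]>.03]<.004).sum()
        if best is None or n>best[0]: best=(n,p)
    x,y,yaw,l=best[1];ty=np.array([.207,.978]);tx=np.array([.978,-.207]);o=[.5746,.0145]
    c=np.array([x,y])-.03*np.array([-np.sin(yaw),np.cos(yaw)])*np.cos(l)
    print('n',best[0],'pose',best[1].round(3),'tray centre',((c-o)@tx).round(4),((c-o)@ty).round(4),'yaw rel',round(yaw+.207,3))
E
python3 -c "
from h import *
tip();pose()"
```

```text
tcp [0.5691 0.1156 0.0734] tip z [0.1144 0.1179 0.1201] [0.578 0.121 0.146] [-0.12 -0.33 -0.24]
n 2356 pose [ 0.545  0.036 -0.289  0.496] tray centre -0.0356 -0.0115 yaw rel -0.082
```

arm_command(
  moves="0 -0.4 0 0 0; 0 -0.4 0 0 0; 0 -0.3 0 0 0; 0 -0.3 0 0 0; 0 -0.3 0 0 0; 0 -0.3 0 0 0; 0 -0.2 0 0 0; 0 0 0 0 0",
)

```text
t: 7.1
tcp_pos: [0.5629, 0.0946, 0.0736]
ee_rot: [[-0.957, 0.289, 0.0], [0.289, 0.957, 0.0], [-0.0, 0.0, -1.0]]
force: [-0.3, 0.5, -0.1]
finger_gap: 0.0001
```

```bash
python3 -c "
from h import *
tip();pose()"
```

```text
tcp [0.5629 0.0946 0.0736] tip z [0.1155 0.117  0.1194] [0.572 0.102 0.148] [-0.29  0.49 -0.07]
n 1469 pose [ 0.543  0.004 -0.423  0.063] tray centre -0.0355 -0.0461 yaw rel -0.216
```

arm_command(
  moves="0 2 0 0 0; 0 2 0 0 0; 0 1 0 0 0; 0 0 -4 0 0; 0 0 -4 0 0; 0 4 0 0 0; 0 4 0 0 0; 0 0 0 0 0",
)

```text
t: 8.2
tcp_pos: [0.6008, 0.2223, 0.1531]
ee_rot: [[-0.958, 0.285, 0.0], [0.285, 0.958, 0.001], [0.0, 0.001, -1.0]]
force: [0.2, -1.4, -0.1]
finger_gap: 0.0005
```

Run:
```python
from h import *
pose((.545,.036,-.2))
c=cap('top');im=c['frame'][170:345,200:460,::-1]
a=cv2.resize(im,None,fx=2.4,fy=2.4);c=cap('scene');b=cv2.resize(c['frame'][150:280,225:425,::-1],None,fx=2.2,fy=2.2)
o=np.zeros((600,800,3),np.uint8);a=cv2.resize(a,(460,310));o[:310,:460]=a;o[310:596,:440]=b;cv2.imwrite('pics/s5.png',o[:, :465])
P=cloud(cap('top'));r,bx=tray_fit(P);print(r,bx.round(3).tolist())
```

```text
n 2225 pose [ 0.544  0.032 -0.295  0.04 ] tray centre -0.0364 -0.019 yaw rel -0.088
((586.524169921875, -127.08878326416016), (124.3536376953125, 110.32406616210938), 78.07638549804688) [[0.5199999809265137, -0.1770000010728836], [0.628000020980835, -0.19900000095367432], [0.652999997138977, -0.07800000160932541], [0.5450000166893005, -0.054999999701976776]]
```

View pics/s5.png

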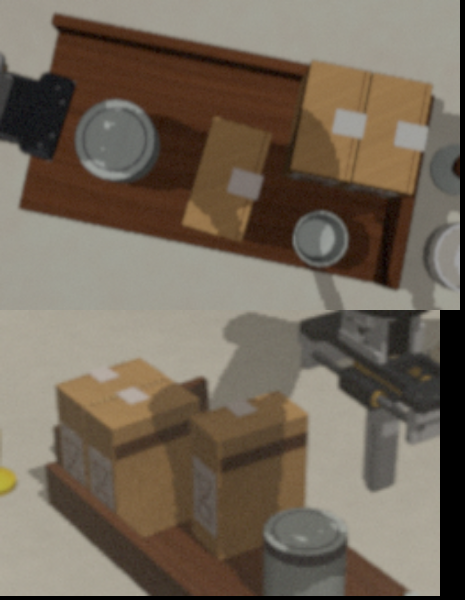

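The carton is standing, in line with the box fit: tray centre (−0.036, −0.019), yaw −0.088 to the tray. The neighbours haven't moved (the row rectangle shifted by less than 1 mm). Next I go to the front with the fingers part open.

arm_command(
  moves="1.64 -3.91 0 0 0; 1.64 -3.91 0 0 0; 1.64 -3.91 0 0 0; 1.64 -3.91 0 0 0.27; 1.64 -3.91 0 0 0.27; 1.64 -3.91 0 -0.08 0.27; 0 0 0 0 0.27; 0 0 0 0 0.27",
)

```text
t: 9.4
tcp_pos: [0.4389, 0.0227, 0.154]
ee_rot: [[-0.977, 0.213, 0.002], [0.213, 0.977, 0.0], [-0.001, 0.001, -1.0]]
force: [-0.2, 0.9, -0.9]
finger_gap: 0.0254
```

arm_command(
  moves="0 0.3 4 0 0.27; 0 0 4 0 0.27; 0 0 2 0 0.27; 0 0 0 0 0.27; 0 0 0 0 0.27",
)

```text
t: 10.02
tcp_pos: [0.4405, 0.0262, 0.0542]
ee_rot: [[-0.978, 0.211, 0.002], [0.211, 0.978, 0.0], [-0.002, 0.0, -1.0]]
force: [0.8, -0.7, 0.2]
finger_gap: 0.0254
```

Run:
```python
from h import *
s=manip.get_state();t=s['tcp_pos'];print(t)
c=cap('scene');P=cloud(c);q=P.reshape(-1,3);q=q[np.isfinite(q).all(1)]
w=q[(np.abs((q[:,:2]-t[:2])@[.978,-.207])<.02)&(np.abs((q[:,:2]-t[:2])@[.207,.978])<.045)&(q[:,2]>.03)&(q[:,2]<.25)]
print(np.histogram(w[:,2],bins=np.arange(.03,.25,.01)),np.percentile(w,[2,98],axis=0).round(3))
b=cv2.resize(c['frame'][130:290,260:480,::-1],None,fx=3.5,fy=3.5,interpolation=cv2.INTER_CUBIC);cv2.imwrite('pics/s6.png',b)
pose((.545,.036,-.2))
```

```text
[0.44047727 0.02623272 0.05424564]
(array([  0,   0,   0,   0,   0,   0,  13,  40,  49,  49,  67,  68,  58,
        67,  42,  18,  11,  25,  38,  47, 104]), array([0.03, 0.04, 0.05, 0.06, 0.07, 0.08, 0.09, 0.1 , 0.11, 0.12, 0.13,
       0.14, 0.15, 0.16, 0.17, 0.18, 0.19, 0.2 , 0.21, 0.22, 0.23, 0.24])) [[0.429 0.002 0.102]
 [0.463 0.064 0.248]]
n 2216 pose [ 0.544  0.032 -0.303  0.032] tray centre -0.0365 -0.0192 yaw rel -0.096
```

View pics/s6.png

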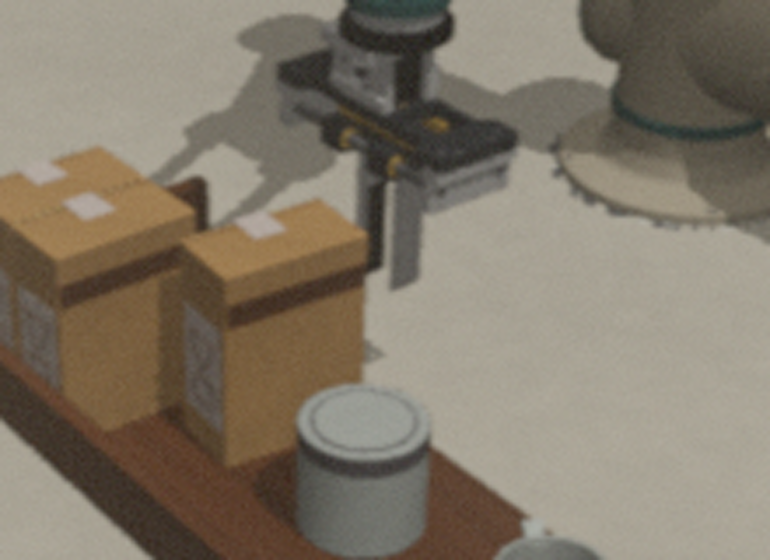

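arm_command(
  moves="0 0 1 0 0.27; 0 0 1 0 0.27; 0 0 0 0 0.27; -1 0 0 0 0.27; -1 0 0 0 0.27; -0.5 0 0 0 0.27; -0.5 0 0 0 0.27; -0.5 0 0 0 0.27",
)

```text
t: 11.12
tcp_pos: [0.4724, 0.0185, 0.0334]
ee_rot: [[-0.977, 0.211, -0.002], [0.211, 0.977, 0.0], [0.002, -0.0, -1.0]]
force: [-4.0, -1.3, 3.7]
finger_gap: 0.0256
```

arm_command(
  moves="-0.5 0 0 0 0.27; -0.5 0 0 0 0.27; -0.5 0 0 0 0.27; -0.5 0 0 0 0.27; -0.5 0 0 0 0.27; 0 0 0 0 0.27",
)

```text
t: 11.88
tcp_pos: [0.4988, 0.0132, 0.0336]
ee_rot: [[-0.977, 0.211, 0.001], [0.211, 0.977, 0.0], [-0.001, 0.0, -1.0]]
force: [-0.3, 0.9, -0.1]
finger_gap: 0.0253
```

```bash
cat >> h.py <<'E'
def up():  # upright pose from top face seen by the scene camera + top camera
    for n in('scene','top'):
        P=cloud(cap(n));q=P.reshape(-1,3);q=q[np.isfinite(q).all(1)]
        d=q[:,:2]-[.5746,.0145];a=np.stack([d@[.978,-.207],d@[.207,.978],q[:,2]],1)
        w=a[(a[:,2]>.153)&(a[:,2]<.168)&(a[:,1]>-.0665)&(a[:,1]<.05)&(a[:,0]>-.13)&(a[:,0]<.12)]
        r=cv2.minAreaRect(w[:,:2].astype(np.float32)*1000);A=np.c_[w[:,:2],np.ones(len(w))];k=np.linalg.lstsq(A,w[:,2],rcond=None)[0]
        print(n,len(w),r,'slopes',k[:2].round(3),'p1/99',np.percentile(w[:,:2],[1,99],axis=0).round(4).tolist())
    s=manip.get_state();d=s['tcp_pos'][:2]-[.5746,.0145];print('tcp tray',(d@[.978,-.207]).round(4),(d@[.207,.978]).round(4),s['tcp_pos'][2],s['force'].round(2),s['t'])
E
python3 -c "
from h import *
up();pose((.575,.03,-.2))"
```

```text
scene 828 ((-13.550895690917969, -11.962039947509766), (69.49899291992188, 126.50240325927734), 89.22298431396484) slopes [-0.011 -0.048] p1/99 [[-0.0629, -0.0425], [0.0487, 0.0221]]
top 1185 ((15.053961753845215, -12.063274383544922), (61.588382720947266, 62.96355438232422), 1.1338157653808594) slopes [-0.001 -0.003] p1/99 [[-0.014, -0.0408], [0.0448, 0.0184]]
tcp tray -0.0738 -0.017 0.03378876499177955 [-0.43  0.   -0.1 ] 11.975
n 1348 pose [ 0.614 -0.012 -1.687  0.029] tray centre 0.0144 -0.0202 yaw rel -1.48
```

arm_command(
  moves="-0.5 0 0 0 0.27; -0.5 0 0 0 0.27; -0.5 0 0 0 0.27; -0.5 0 0 0 0.27; -0.5 0 0 0 0.27; -0.5 0 0 0 0.27; -0.5 0 0 0 0.27; -0.5 0 0 0 0.27",
)

```text
t: 13.02
tcp_pos: [0.5372, 0.0047, 0.0335]
ee_rot: [[-0.977, 0.211, 0.0], [0.211, 0.977, 0.0], [-0.0, 0.0, -1.0]]
force: [-2.6, 0.2, -0.2]
finger_gap: 0.0254
```

arm_command(
  moves="-0.3 0 0 0 0.27; -0.2 0 0 0 0.27; -0.2 0 0 0 0.27; 0 0 0 0 0.27",
)

```text
t: 13.52
tcp_pos: [0.5441, 0.0032, 0.0336]
ee_rot: [[-0.977, 0.211, 0.001], [0.211, 0.977, -0.0], [-0.001, 0.0, -1.0]]
force: [-1.4, 0.5, -0.2]
finger_gap: 0.0259
```

```bash
python3 -c "
from h import *
up()"
```

```text
scene 852 ((36.632057189941406, -10.957305908203125), (120.5575180053711, 69.19921875), 0.15176096558570862) slopes [-0.011 -0.051] p1/99 [[-0.0149, -0.0425], [0.0949, 0.0219]]
top 695 ((73.75817108154297, -11.13515853881836), (37.16115188598633, 60.438446044921875), 1.1487592458724976) slopes [-0.006 -0.   ] p1/99 [[0.0555, -0.0405], [0.0912, 0.0181]]
tcp tray -0.0276 -0.0173 0.033616479719409786 [-1.23 -0.93 -0.26] 13.625
```

arm_command(
  moves="-0.2 0 0 0 0.27; 0 0 0 0 0.27",
)

```text
t: 13.88
tcp_pos: [0.5459, 0.0029, 0.0337]
ee_rot: [[-0.977, 0.211, 0.001], [0.211, 0.977, -0.0], [-0.001, 0.0, -1.0]]
force: [-2.2, 0.7, -0.6]
finger_gap: 0.0254
```

arm_command(
  moves="-0.15 0 0 0 0.27; 0 0 0 0 0.27",
)

```text
t: 14.12
tcp_pos: [0.5474, 0.0025, 0.0335]
ee_rot: [[-0.977, 0.211, 0.0], [0.211, 0.977, 0.0], [-0.0, 0.0, -1.0]]
force: [-1.5, 0.7, -0.7]
finger_gap: 0.0253
```

arm_command(
  moves="-0.15 0 0 0 0.27; 0 0 0 0 0.27",
)

```text
t: 14.38
tcp_pos: [0.5485, 0.0023, 0.0335]
ee_rot: [[-0.977, 0.211, -0.0], [0.211, 0.977, 0.0], [0.0, 0.0, -1.0]]
force: [-3.0, 0.4, 1.3]
finger_gap: 0.0252
```

```bash
python3 -c "
from h import *
up()"
```

```text
scene 846 ((40.89645004272461, -12.083137512207031), (120.09921264648438, 70.9972152709961), 1.7824081182479858) slopes [-0.006 -0.048] p1/99 [[-0.0122, -0.0417], [0.0993, 0.0215]]
top 637 ((79.44583129882812, -11.210700988769531), (34.36212158203125, 60.57166290283203), 1.4152053594589233) slopes [-0.017  0.004] p1/99 [[0.0628, -0.0407], [0.0959, 0.0181]]
tcp tray -0.023 -0.0174 0.03353229570876369 [-2.56  0.45  1.2 ] 14.475
```

arm_command(
  moves="-0.1 0 0 0 0.27; 0 0 0 0 0.27",
)

```text
t: 14.72
tcp_pos: [0.5485, 0.0022, 0.0337]
ee_rot: [[-0.977, 0.211, -0.002], [0.211, 0.977, 0.0], [0.002, -0.0, -1.0]]
force: [-5.1, 2.0, 4.0]
finger_gap: 0.0255
```

The TCP stopped advancing and the force rose to about 5 N, so the carton is on the ledge. Backing off.

arm_command(
  moves="0.2 0 0 0 0.27; 0.5 0 0 0 0.27; 2 0 0 0 0.27; 4 0 0 0 0.27; 4 0 0 0 0.27; 3 0 -4 0 0.27; 0 0 -4 0 0.27; 0 0 0 0 0.27",
)

```text
t: 15.72
tcp_pos: [0.4192, 0.0307, 0.1168]
ee_rot: [[-0.977, 0.211, 0.01], [0.211, 0.977, -0.001], [-0.01, 0.001, -1.0]]
force: [0.1, -0.3, -0.4]
finger_gap: 0.0255
```

Run:
```python
from h import *
up();P=cloud(cap('top'));print(tray_fit(P)[0])
k=P.reshape(-1,3);w=k[(k[:,2]>.08)&(k[:,2]<.1)&(k[:,1]>.07)&(k[:,1]<.2)&(k[:,0]>.5)&(k[:,0]<.65)]
print('can',cv2.minEnclosingCircle(w[:,:2].astype(np.float32)*1000))
im=cap('top')['frame'][170:345,200:460,::-1];cv2.imwrite('pics/s7.png',cv2.resize(im,None,fx=3,fy=3,interpolation=cv2.INTER_CUBIC))
```

```text
scene 881 ((43.356597900390625, -12.042186737060547), (70.3309097290039, 113.70052337646484), 88.38667297363281) slopes [-0.01  -0.051] p1/99 [[-0.0104, -0.0419], [0.0992, 0.0216]]
top 2202 ((41.473567962646484, -12.571147918701172), (62.87742233276367, 110.58838653564453), 89.78187561035156) slopes [ 0.002 -0.005] p1/99 [[-0.0132, -0.0413], [0.0949, 0.0182]]
tcp tray -0.1582 -0.0167 0.11374636223265042 [-0.48 -0.37  0.33] 15.825
((590.3609008789062, -109.17838287353516), (160.30599975585938, 110.81324005126953), 78.26551055908203)
can ((581.21923828125, 123.97256469726562), 42.56709289550781)
```

View pics/s7.png

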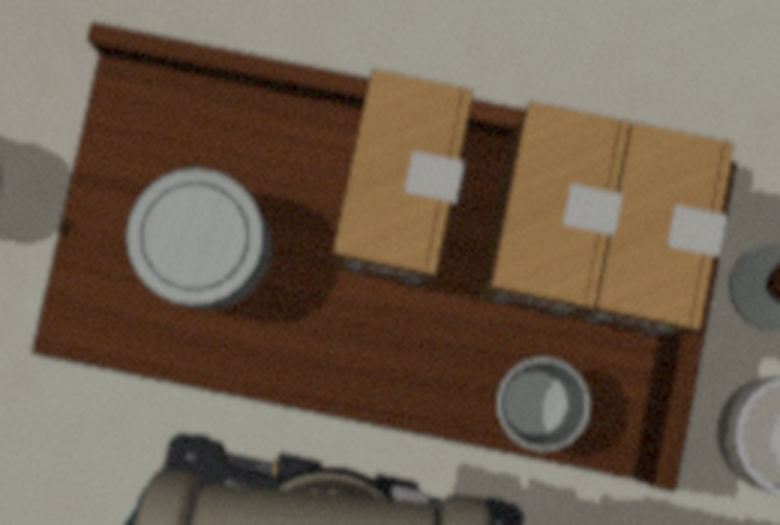

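The carton's front edge (335,255)–(435,273) lines up with its neighbours' fronts (490,287)–(700,328). The canister, dosing cup and mug sit where they did at the start, and the arm is clear of everything.

```bash
python3 -c "
from bench import manip
print(manip.sign_off())"
```

```text
the job is handed in; nothing more can be done
None
```

The carton is standing again, with its back against the ledge and in line with its neighbours. I handed the job in at about 16 s of the 51 s allowed, and no verdict was given. I pushed the top-left edge over with the shut fingers. Then I pushed the front with the fingers part open until it stopped at the ledge, at about 5 N on the wrist.

**Last checks (top camera, tray frame):**

| Item | Reading | Allowed |
|---|---|---|
| Carton centre, x | +41 mm | ideal is about +41 |
| Carton centre, y | −12.6 mm | −60 to +30 |
| Angle to tray | about 0.004 rad | no limit given |
| Slope of its top | at most 0.005 rad | 0.05 |
| Canister shift | under 1 mm | 15 mm |

The neighbouring cartons looked unmoved in the last picture, and measured under 1 mm of shift after the stand-up push. I checked the dosing cup and mug only by eye in that picture, and did not check the pitcher and tamper at the end.

**What disagreed:**
- **Tool height:** the real finger ends were about 42 mm higher than the reported TCP height. The first push therefore passed over the carton without touching it. I measured the offset with the scene camera and corrected for it.
- **Carton tilt:** the scene camera read a sideways slope of about 0.05 rad on the carton's top, where the top camera read almost none. I trusted the top camera, because the scene camera's points probably included some of the side face.

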